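# Fit the spark plug: finger-tight, then a quarter turn

## Robot

A 6-joint arm with a two-finger parallel gripper is mounted at the origin on the work surface. World frame = base frame: x ahead of the robot, y to its left, z up, the work surface at z = 0. Lengths are in m, angles in rad, forces in N, time in s.
With the tool pointing down it reaches from about 0.375 to 0.9 m from the base axis. Payload 3.1 kg.
Tool frame: the origin (TCP) lies between the finger pads; the fingertips stand 11 mm ahead of it and the grasp point (between the pads) lies 8 mm behind it; z points along the fingers, y is the direction in which the jaws open and shut (so a half turn about z gives the same grasp; the last joint's range is limited). The gripper opens to 85 mm and grips with 20 to 120 N. Pads are 22 mm wide; open, the fingers measure 114 mm over their backs; the gripper's body (76 mm by 85 mm) begins 54 mm behind the grasp point. The pads swing forward as they close: fully open they stand 13 mm farther back than shut.
Start: joints at [-1.444, 0.527, 1.433, -0, 1.181, -0.178], TCP at [0.188, -0.596, 0.242] pointing down, gripper open.
Joint ranges: [-3.08, 3.08], [-0.75, 2.2], [0.22, 2.44], [-1.43, 4.57], [0, 2.65], [-2.85, 2.85]. Speed limits (rad/s): [2.79, 2.79, 3.14, 3.14, 3.14, 3.14].

## Interface

Orientations are given as a unit quaternion [x, y, z, w].
In Python, from station import manip gives the robot as it stands. The module is installed in compiled form; this text tells all that it offers.
- The arm moves only by the tool arm_command, never from a script. Its argument "rows" is a list of rows, each a list of 3 entries, a list of its own where there are three numbers: the shift along the world's x, y, z in mm, then the turn about the world's z in rad, then the closure, from -1 (fully open) to 1 (shut), so that 0 is half open. A call has 1 to 12 rows; each row shifts and turns the commanded pose from where the row before left it; what a row does not reach is not made up. A row lasts 1/8 s, in which the tool goes at most 62.5 mm and 10.7 degrees, less where a joint would pass 70% of its speed; a pose out of reach is approached as far as the arm can. A call with a gripper value outside its range is refused whole. The fingers move at their own pace and stop on an object; "squeeze" is the grip in N (left out, the last holds). Time passes only in rows, so rows that do not move let the fingers close. It gives the time, the measured TCP pose, the force and the opening at its end, in the units of the state.
- manip.sense(): the state, without advancing time (a new reading comes with each control period).
- manip.snapshot(name): name is "side" or "top"; returns the picture (400x640x3 uint8, blue, green, red); there is no depth.
- manip.get_calibration(name): a dict with "fovy" (degrees; the focal length in pixels is half the picture's height over the tangent of half this angle, whatever the lens; pixels are square), "cx", "cy" (the principal point, pixels), "k1" (the pictures are not rectified: a ray, as slopes to the right and down, at radius r is drawn at 1 + k1 r^2 times it, then the intrinsics apply), "R" (3x3) and "t" (3): a world point X has camera coordinates R X + t. Camera axes: x right, y down, z forward; pixel columns grow to the right and rows downward; lengths in m; the calibration is good to about 2 mm. A picture is of the moment at which its call begins. get_calibration takes no time and is no camera call.
- manip.sign_off(): hands the job in, once; it reports no verdict.
The state is a dict: "t": time; "q": joint angles; "qd": joint speeds; "tau": joint torques, N m; "tcp_pos": TCP position; "tool_rot": TCP orientation; "force": force on the tool from outside, world axes, zero at the start; "ft_torque": the same for the moment, N m; "finger_gap": opening from 0.0 (shut) to 1.0 (fully open).
Only numpy, scipy, OpenCV 4.12 (cv2) and the standard library are available. Lean on these libraries where they do the work, as an engineer would, in place of code of your own. Each camera call takes 0.05 s, during which the arm holds its last target.

## Task

Screw the spark plug that is started in the little engine clockwise by its ceramic with the gripper until it is finger-tight, gripping the brittle ceramic lightly. Then put the tubular plug wrench over the plug onto its hexagon by feel, never forcing it or knocking the ceramic, and turn the plug one quarter turn (90 degrees) further clockwise, counted from finger-tight. Lift the wrench off and stand it back upright on the bench clear of the engine, leaving the other things alone.

Things in the scene. Friction and masses are not known exactly. Their poses are not given: they have to be found in the camera images.
- engine: small finned aluminium engine block bolted on a 130 x 120 mm steel plate, fixed to the bench; origin at the centre of its underside, on the plug's axis. Fins 88 x 88 mm, head top 85.5 mm up, with a boss of 34 mm diameter up to 94 mm, on which the plug's hexagon sits
- plug: spark plug standing upright in the engine, already started in its thread: it only turns about the vertical (clockwise seen from above tightens). Origin on its axis at the hexagon's underside, 94 mm above the bench. It spins almost freely for an unknown 0.4 to 1.1 rad, then the gasket takes up 0.35 rad at about 0.1 N m, then it is finger-tight; further turning crushes the gasket at about 0.3 N m
- plug_hex (a point): centre of the plug's steel hexagon, 21 mm across flats, 14 mm high (94 to 108 mm above the bench); x axis (and every 60 degrees) is square to a flat. A 5 mm steel cone follows above it. The wrench, if it stands on the hexagon's top edge instead of going over it, must not be pressed there with more than 30 N
- insulator: the plug's green ceramic, upright cylinder 13 mm in diameter from 113 to 141 mm above the bench, then a steel terminal 8 mm in diameter up to 149 mm; origin at the ceramic's underside on its axis; turns with the plug. It cracks if squeezed with a grip of more than 35 N or knocked by the wrench with more than 12 N
- insulator_mid (a point): half-way up the ceramic, on its axis, 127 mm above the bench: the place to pinch
- takeup (a joint): turn of the gasket's take-up, rad: 0 until the plug reaches its gasket, 0.35 when finger-tight (0.28 counts)
- crush (a joint): clockwise turn past finger-tight, rad: 0 until finger-tight, stays where it is left; 1.57 is wanted
- wrench: loose one-piece plug wrench, about 0.2 kg, standing on its open mouth: six-sided steel tube 31 mm across flats outside, bore 23 mm across flats, 60 mm deep (a bore flat is square to x), a cap 33 mm in diameter from 60 to 66 mm up, then a black rubber T-bar 76 mm long (x), 14 mm wide (y), 66 to 88 mm up. Origin at the centre of its foot
- wrench_grip (a point): centre of the wrench's T-bar, on its axis, 77 mm above its foot: the place to pinch, across the 14 mm width
- coin: brass gauge coin, 34 mm in diameter, 3 mm thick, a bystander
- starter_handle: black plastic recoil starter handle, 100 x 40 x 22 mm, a bystander
- spare_plug: spare spark plug lying on the bench, 75 mm long, a bystander
- wrench_mouth (a point): centre of the wrench's mouth, at its foot, on its axis. It goes onto the hexagon when the wrench's yaw is the plug's yaw plus any multiple of 60 degrees, within 10 degrees (so it has that slack before it drives). Fully down, the foot rests on the boss, 94 mm above the bench

How it is judged:
On the way, in this order (a step that is already met when the one before it is completed fails the run):
1. the plug is finger-tight, run down with the gripper and not the wrench (value of joint takeup above 0.28 rad and value of joint crush below 0.2 rad and contact force between wrench and plug below 0.1 N), for 0.1 s.
2. the wrench is down on the plug's hexagon (horizontal distance between wrench_mouth and plug_hex below 0.004 m and z of wrench_mouth in the frame of plug_hex below 0.001 m and value of joint crush below 0.3 rad), for 0.1 s.
3. the plug is turned a quarter turn past finger-tight with the wrench on its hexagon (value of joint crush above 1.27 rad and horizontal distance between wrench_mouth and plug_hex below 0.005 m and z of wrench_mouth in the frame of plug_hex below 0.003 m), for 0.1 s.
At the end, for the whole second after the job is handed in: The plug stands a quarter turn past finger-tight (1.57 rad, give or take 0.3), and the wrench stands upright and still on its foot on the bench (within 6 mm of it, tilted less than 0.1 rad), released, its axis more than 80 mm from the plug (value of joint crush between 1.27 and 1.87 rad and value of joint takeup above 0.28 rad and height (world z) of wrench between -0.004 and 0.006 m and angle between wrench's own z axis and vertical below 0.1 rad and horizontal distance between wrench_mouth and plug_hex above 0.08 m and linear speed of wrench below 0.02 m/s); the robot touches nothing.
It fails at once if the ceramic is gripped with over 35 N or knocked by the wrench with over 12 N, or the wrench is rammed on the plug with over 30 N before it is over the hexagon (contact force between the fingers and insulator above 70 N or contact force between wrench and insulator above 12 N or (contact force between wrench and plug above 30 N and z of wrench_mouth in the frame of plug_hex above 0.001 m)).
It fails at once if the wrench is used on the plug before it is finger-tight (contact force between wrench and plug above 1 N and value of joint takeup below 0.28 rad).
It fails at once if the fingers hold the plug while the gasket is being crushed: the extra turn is made with the wrench (contact force between the fingers and plug above 1 N and value of joint crush above 0.2 rad).
It fails at once if the plug is over-tightened: more than 1.87 rad past finger-tight (value of joint crush above 1.87 rad).
It fails at once if the coin, the starter handle or the spare plug is pushed 30 mm or more (distance of any of coin, starter_handle, spare_plug from where it was at the start of the episode above 0.03 m).
It also fails if it takes over 72 s, if anything falls off the work surface, if the arm or the gripper's body presses on something with over 40 N, if the wrist force passes 120 N, or if a joint passes its speed limit or range.

## Working session

There is one attempt and no reset: what is moved stays moved. The work goes in short steps, Python scripts to look and compute and a tool call to move; the robot and the scene stay as the last step left them, time stands still between calls to the robot, and variables do not carry over. Pictures are saved under pics/ and viewed, and the job is handed in when it is done.

Besides the shell and the picture viewer there is one more tool, called as name(argument=value, ...), one argument or row to a line, values as JSON. arm_command: Moves the arm, as the interface text tells. Its arguments: {"type":"object","properties":{"rows":{"type":"array","items":{"type":"array"}},"squeeze":{"type":"number"}},"required":["rows"]}

```bash
mkdir -p pics
python3 - <<'E'
from station import manip
import cv2,numpy as np
s=manip.sense();print({k:np.round(v,3).tolist() for k,v in s.items()})
for n in("side","top"):
    im=manip.snapshot(n);cv2.imwrite(f"pics/{n}0.png",im)
    c=manip.get_calibration(n);print(n,c)
E
```

```text
{'t': 0.0, 'q': [-1.444, 0.528, 1.434, 0.0, 1.181, -0.179], 'qd': [-0.001, 0.0, -0.001, -0.0, 0.002, -0.002], 'tau': [-0.0, -44.235, -17.802, -0.0, 0.008, 0.0], 'tcp_pos': [0.188, -0.595, 0.241], 'tool_rot': [0.988, 0.152, 0.0, -0.001], 'force': [-0.255, -0.795, 0.498], 'ft_torque': [0.01, 0.02, 0.071], 'finger_gap': 1.001}
side {'fovy': 55.43183427028365, 'cx': 321.7073244671556, 'cy': 202.32368200994728, 'k1': -0.010439092092840552, 'R': array([[-0.99983718, -0.01482181, -0.01029241],
       [-0.0016499 ,  0.64307661, -0.76580007],
       [ 0.01796935, -0.7656584 , -0.64299635]]), 't': array([0.63217462, 0.08218137, 0.81538049])}
top {'fovy': 44.85778269882936, 'cx': 324.3380548045497, 'cy': 207.10005726168876, 'k1': -0.012160303990957518, 'R': array([[-0.00294455, -0.99999379,  0.00193478],
       [-0.99268299,  0.00268946, -0.12071972],
       [ 0.12071377, -0.00227609, -0.99268475]]), 't': array([-3.60914714e-04,  6.54444405e-01,  8.97526003e-01])}
```

View pics/side0.png

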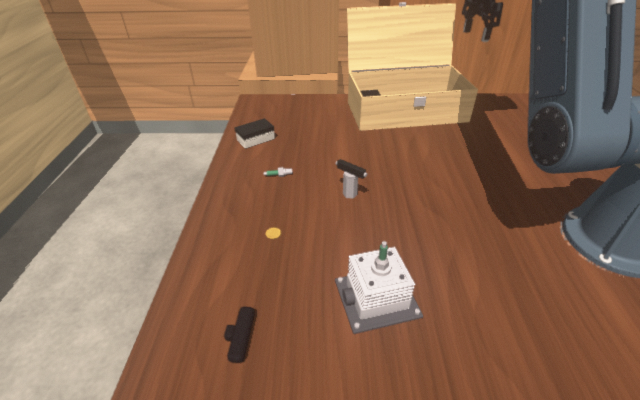

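View pics/top0.png

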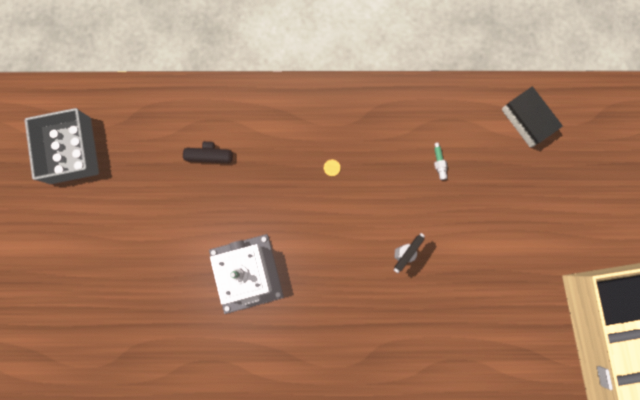

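The side view shows the engine at about (378,285) with the plug at (383,250), and the wrench at (350,180). In the top view the engine is at (245,273) and the wrench at (408,253). I'll zoom in on both next.

```bash
cat > h.py <<'E'
import numpy as np,cv2
from station import manip
def cam(n):
    c=manip.get_calibration(n);f=200/np.tan(np.radians(c['fovy'])/2);return c,f
def proj(n,X):
    c,f=cam(n);p=np.asarray(X,float).reshape(-1,3)@np.array(c['R']).T+c['t']
    s=p[:,:2]/p[:,2:];s=s*(1+c['k1']*(s**2).sum(1,keepdims=True));return s*f+[c['cx'],c['cy']]
def ray(n,uv):
    c,f=cam(n);d=(np.asarray(uv,float)-[c['cx'],c['cy']])/f;s=d.copy()
    for _ in range(10): s=d/(1+c['k1']*(s**2).sum())
    R=np.array(c['R']);return -R.T@c['t'],R.T@np.r_[s,1]
def onz(n,uv,z):
    o,d=ray(n,uv);return o+d*(z-o[2])/d[2]
def tri(uvs,uvt):
    A=[];b=[]
    for n,uv in(("side",uvs),("top",uvt)):
        o,d=ray(n,uv);d/=np.linalg.norm(d);P=np.eye(3)-np.outer(d,d);A.append(P);b.append(P@o)
    return np.linalg.lstsq(np.vstack(A),np.hstack(b),rcond=None)[0]
def crop(im,x0,y0,w,h,k,name):
    cv2.imwrite(name,cv2.resize(im[y0:y0+h,x0:x0+w],None,fx=k,fy=k,interpolation=cv2.INTER_CUBIC))
E
python3 - <<'E'
from h import *
t=cv2.imread('pics/top0.png');s=cv2.imread('pics/side0.png')
a=[]
for im,x,y in((t,200,230),(t,370,215),(s,335,235),(s,315,140)):
    a.append(cv2.resize(im[y:y+75,x:x+100],(400,300),interpolation=cv2.INTER_CUBIC))
cv2.imwrite('pics/z0.png',np.vstack([np.hstack(a[:2]),np.hstack(a[2:])]))
E
```

```text
(no output)
```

View pics/z0.png

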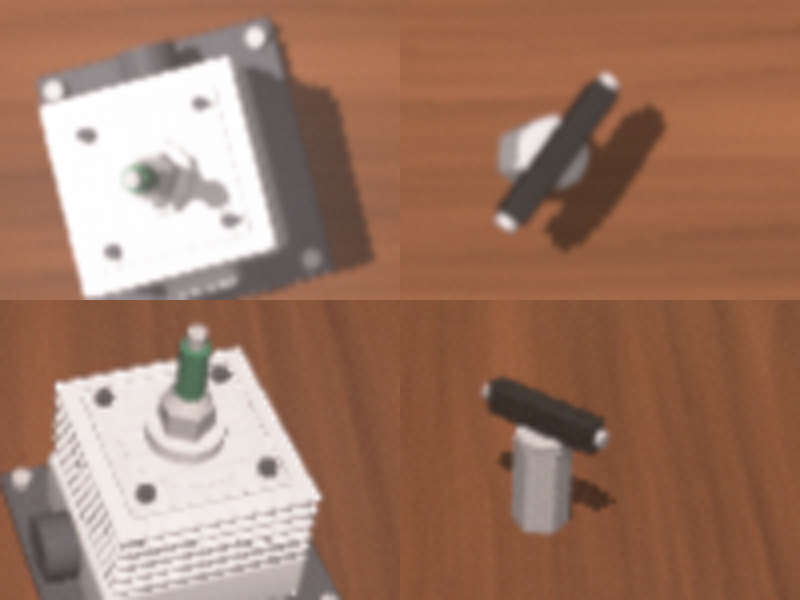

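Run:
```python
from h import *
np.set_printoptions(precision=4,suppress=True)
P=[onz('top',(200+x/4-.4,230+y/4-.4),.0855) for x,y in((42,112),(237,58),(280,243),(88,298))]
print(np.array(P),np.mean(P,0))
for i in range(4):
    d=P[(i+1)%4]-P[i];print(np.linalg.norm(d),np.degrees(np.arctan2(d[1],d[0])))
print('plug top',onz('top',(232.2,273.7),.149),onz('side',(383.9,242.2),.149),tri((383.9,242.2),(232.2,273.7)))
H=[onz('top',(200+x/4-.4,230+y/4-.4),.0855) for x,y in((87,135),(201,103),(231,220),(114,251))];print(np.mean(H,0))
H=[onz('side',(335+x/4-.4,235+(y-300)/4-.4),.0855) for x,y in((104,397),(220,374),(267,467),(146,493))];print(np.mean(H,0))
a=[tri((336.4,162.7),(421.6,235.1)),tri((364.9,174.1),(396.4,270.1))]
print(a,np.mean(a,0));
for n,u,v in(('top',(421.6,235.1),(396.4,270.1)),('side',(336.4,162.7),(364.9,174.1))):
    p,q=onz(n,u,.077),onz(n,v,.077);d=p-q;print(n,(p+q)/2,np.linalg.norm(d),np.arctan2(d[1],d[0]))
```

```text
[[0.557  0.2057 0.0855]
 [0.5813 0.1174 0.0855]
 [0.498  0.097  0.0855]
 [0.4739 0.1829 0.0855]] [0.5275 0.1507 0.0855]
0.09153388555954424 -74.63235012568163
0.08571840258764667 -166.1981779153389
0.08932534111942707 105.70967617009622
0.08621971889891115 15.279826701193176
plug top [0.5289 0.1531 0.149 ] [0.5282 0.151  0.149 ] [0.5288 0.1528 0.1509]
[0.5276 0.1523 0.0855]
[0.5277 0.1497 0.0855]
[array([ 0.5981, -0.1813,  0.078 ]), array([ 0.5337, -0.1333,  0.079 ])] [ 0.5659 -0.1573  0.0785]
top [ 0.5654 -0.1575  0.077 ] 0.07983355270964389 -0.642862263697638
side [ 0.5662 -0.1596  0.077 ] 0.08020911376336184 -0.6227761508109622
```

arm_command(
  rows=[
    [[42, 42, 0], 0.05, -1],
    [[42, 42, 0], 0.05, -0.5],
    [[42, 42, 0], 0.05, 0],
    [[42, 42, 0], 0.05, 0.2],
    [[42, 42, 0], 0.05, 0.2],
    [[42, 42, 0], 0.05, 0.2],
    [[42, 42, 0], 0.05, 0.2],
    [[10, 58, 0], 0.07, 0.2],
    [[10, 58, 0], 0.07, 0.2],
    [[10, 58, 0], 0.07, 0.2],
    [[10, 58, 0], 0.07, 0.2],
    [[6, 58, 0], 0.07, 0.2],
  ],
  squeeze=26,
)

```text
t: 1.6
tcp_pos: [0.5283, -0.0101, 0.2421]
tool_rot: [0.876, 0.483, 0.0, -0.0]
force: [0.5, -0.3, 0.8]
finger_gap: 0.397
```

arm_command(
  rows=[
    [[0, 54, 0], 0, 0.2],
    [[0, 54, 0], 0, 0.2],
    [[0, 53.5, 0], 0, 0.2],
    [[0, 0, -30], 0, 0.2],
    [[0, 0, 0], 0, 0.2],
  ],
)

```text
t: 2.22
tcp_pos: [0.526, 0.1501, 0.2102]
tool_rot: [0.876, 0.483, -0.003, -0.001]
force: [-0.8, -0.7, -0.1]
finger_gap: 0.402
```

Run:
```python
from h import *
s=manip.sense();print(s['t'],s['tcp_pos'],s['force'],s['finger_gap'])
a=[]
for n,x,y in(("side",335,165),("top",180,215)):
    im=manip.snapshot(n);cv2.imwrite(f"pics/{n}1.png",im);a.append(cv2.resize(im[y:y+150,x-20:x+80],(400,600),interpolation=cv2.INTER_CUBIC))
cv2.imwrite('pics/z1.png',np.hstack(a))
```

```text
2.225 [0.52598298 0.15011805 0.21023415] [-0.7810146  -0.68127618 -0.05967262] 0.4021557000946029
```

View pics/z1.png

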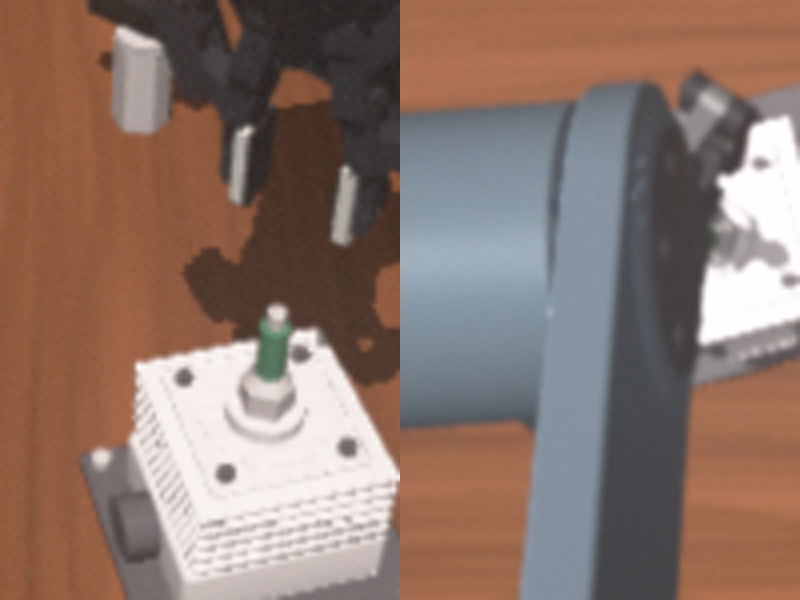

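Run:
```python
from h import *
print(manip.sense()['tcp_pos'])
print(proj('side',[[.526,.1501,.199],[.528,.1515,.199],[.528,.1515,.149]]))
```

```text
[0.52812654 0.14922004 0.21230141]
[[388.40027049 218.96309497]
 [387.19628131 219.5805707 ]
 [384.07730734 242.44154888]]
```

arm_command(
  rows=[
    [[0, 1.5, -30], 0, 0.2],
    [[0, 0, -30], 0, 0.2],
    [[0, 0, -20], 0, 0.2],
    [[0, 0, -7], 0, 0.2],
    [[0, 0, 0], 0, 0.2],
  ],
)

```text
t: 2.95
tcp_pos: [0.5288, 0.1505, 0.1258]
tool_rot: [0.876, 0.481, 0.0, 0.0]
force: [-0.0, -0.1, -0.6]
finger_gap: 0.401
```

Run:
```python
from h import *
im=manip.snapshot("side");cv2.imwrite(f"pics/s2.png",im);crop(im,340,200,100,75,8,'pics/z2.png')
for i in range(3):
  s=manip.sense();print(s['t'],s['tcp_pos'],s['force'],s['ft_torque'],s['finger_gap'])
```

```text
3.0 [0.5290684  0.15066516 0.12621634] [ 0.49437755 -0.25549508  0.34441375] [ 0.02571385 -0.05056389  0.02852354] 0.4003131554920725
3.0 [0.5290684  0.15066516 0.12621634] [ 0.49437755 -0.25549508  0.34441375] [ 0.02571385 -0.05056389  0.02852354] 0.4003131554920725
3.0 [0.5290684  0.15066516 0.12621634] [ 0.49437755 -0.25549508  0.34441375] [ 0.02571385 -0.05056389  0.02852354] 0.4003131554920725
```

View pics/z2.png

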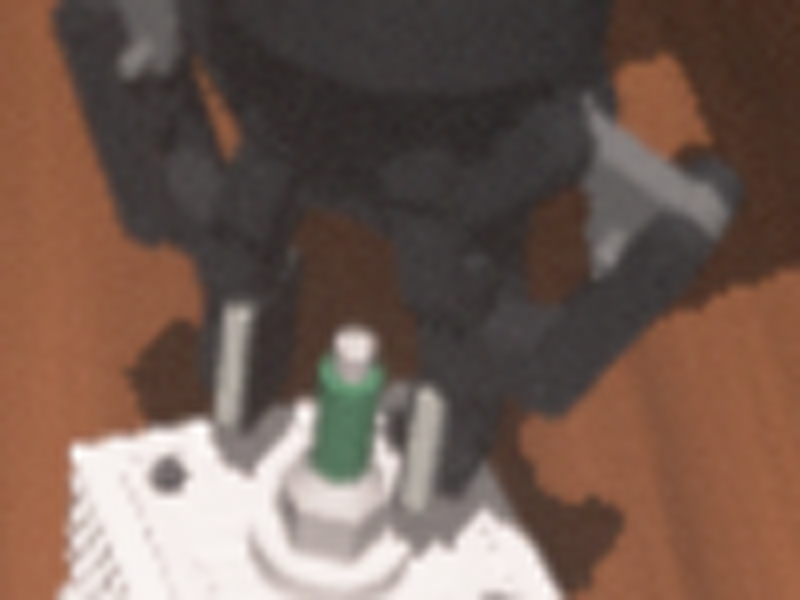

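arm_command(
  rows=[
    [[0, 0, 0], 0, 0.4],
    [[0, 0, 0], 0, 0.55],
    [[0, 0, 0], 0, 0.65],
    [[0, 0, 0], 0, 0.75],
    [[0, 0, 0], 0, 0.85],
    [[0, 0, 0], 0, 1],
    [[0, 0, 0], 0, 1],
    [[0, 0, 0], 0, 1],
  ],
  squeeze=20,
)

```text
t: 4.0
tcp_pos: [0.528, 0.1513, 0.1257]
tool_rot: [0.876, 0.482, -0.0, -0.0]
force: [-1.8, 1.7, 5.3]
finger_gap: 0.143
```

Run:
```python
from h import *
s=manip.sense();print(s['t'],s['tcp_pos'],s['force'],s['ft_torque'],s['finger_gap'],s['tool_rot'])
```

```text
4.0 [0.52797955 0.15130796 0.12567004] [-1.75006983  1.65311914  5.29979098] [ 0.2440399   0.33900313 -0.03233074] 0.1431823760492589 [ 8.76199774e-01  4.81948028e-01 -1.19354405e-05 -2.31889451e-04]
```

arm_command(
  rows=[
    [[0, 0, 0], -0.05, 1],
    [[0, 0, 0], -0.1, 1],
    [[0, 0, 0], -0.1, 1],
    [[0, 0, 0], -0.1, 1],
    [[0, 0, 0], 0, 1],
  ],
  squeeze=26,
)

```text
t: 4.62
tcp_pos: [0.5275, 0.1517, 0.1257]
tool_rot: [0.947, 0.322, -0.0, -0.001]
force: [-1.9, 2.4, 6.0]
finger_gap: 0.143
```

```bash
cat > st.py <<'E'
from h import *
s=manip.sense();r=s['tool_rot']
print(round(s['t'],3),'tcp',np.round(s['tcp_pos'],4),'F',np.round(s['force'],2),'T',np.round(s['ft_torque'],3),'gap',round(s['finger_gap'],3),'psi',round(2*np.arctan2(r[1],r[0]),4),'tau6',np.round(s['tau'][5],3),'q6',round(s['q'][5],4))
E
python3 st.py
```

```text
4.625 tcp [0.5275 0.1517 0.1257] F [-1.91  2.4   6.03] T [ 0.547  0.448 -0.038] gap 0.143 psi 0.6549 tau6 0.11 q6 0.9906
```

arm_command(
  rows=[
    [[0, 0, 0], -0.1, 1],
    [[0, 0, 0], -0.1, 1],
    [[0, 0, 0], -0.1, 1],
    [[0, 0, 0], 0, 1],
  ],
)

```text
t: 5.12
tcp_pos: [0.5273, 0.1521, 0.1257]
tool_rot: [0.984, 0.176, -0.001, -0.001]
force: [-2.9, 4.6, 7.3]
finger_gap: 0.136
```

```bash
python3 st.py
```

```text
5.125 tcp [0.5273 0.1521 0.1257] F [-2.86  4.61  7.34] T [ 0.762  0.517 -0.016] gap 0.136 psi 0.3546 tau6 0.113 q6 1.2906
```

arm_command(
  rows=[
    [[-0.5, 1, 1], -0.05, 1],
    [[0, 0, 0], -0.05, 1],
    [[0, 0, 0], 0, 1],
  ],
)

```text
t: 5.5
tcp_pos: [0.5271, 0.1524, 0.1258]
tool_rot: [0.992, 0.128, -0.001, -0.0]
force: [-1.1, 2.8, -0.6]
finger_gap: 0.139
```

```bash
python3 st.py
```

```text
5.5 tcp [0.5271 0.1524 0.1258] F [-1.08  2.84 -0.6 ] T [ 0.551  0.169 -0.008] gap 0.139 psi 0.2562 tau6 0.072 q6 1.3914
```

arm_command(
  rows=[
    [[0, 0, 0], -0.05, 1],
    [[0, 0, 0], -0.05, 1],
    [[0, 0, 0], 0, 1],
  ],
)

```text
t: 5.88
tcp_pos: [0.527, 0.1526, 0.1259]
tool_rot: [0.997, 0.078, -0.001, -0.001]
force: [-1.1, 4.4, -1.3]
finger_gap: 0.14
```

```bash
python3 st.py
```

```text
5.875 tcp [0.527  0.1526 0.1259] F [-1.06  4.36 -1.31] T [ 0.688  0.264 -0.001] gap 0.14 psi 0.1567 tau6 0.072 q6 1.4907
```

arm_command(
  rows=[
    [[0, 0, 0], -0.05, 1],
    [[0, 0, 0], -0.05, 1],
    [[0, 0, 0], 0, 1],
  ],
)

```text
t: 6.25
tcp_pos: [0.527, 0.1527, 0.1259]
tool_rot: [1.0, 0.028, -0.001, -0.001]
force: [-1.3, 4.3, -0.2]
finger_gap: 0.142
```

```bash
python3 st.py
```

```text
6.25 tcp [0.527  0.1527 0.1259] F [-1.26  4.3  -0.2 ] T [ 0.843  0.258 -0.01 ] gap 0.142 psi 0.0565 tau6 0.053 q6 1.5908
```

Run:
```python
from h import *
im=manip.snapshot("side");cv2.imwrite(f"pics/s3.png",im)
a=cv2.imread('pics/side0.png')
f=lambda i:cv2.resize(i[235:285,358:408],(400,400),interpolation=cv2.INTER_CUBIC)
cv2.imwrite('pics/z3.png',np.hstack([f(a),f(im)]))
```

```text
(no output)
```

View pics/z3.png

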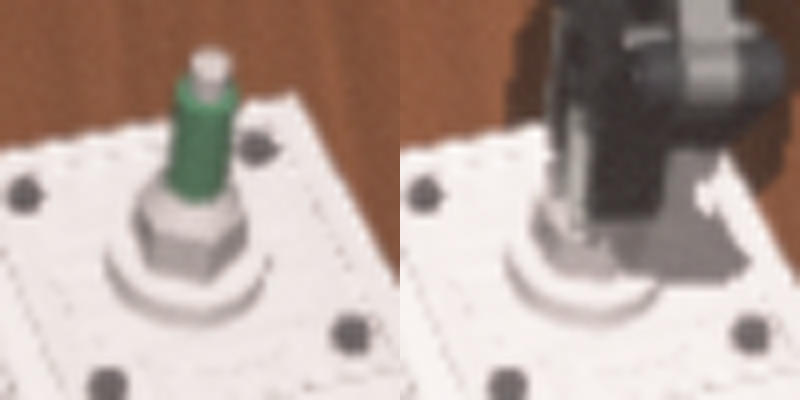

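arm_command(
  rows=[
    [[0, 0, 0], -0.05, 1],
    [[0, 0, 0], -0.05, 1],
    [[0, 0, 0], 0, 1],
  ],
)

```text
t: 6.68
tcp_pos: [0.527, 0.1528, 0.1259]
tool_rot: [1.0, -0.022, -0.001, -0.001]
force: [-1.0, 5.7, -1.5]
finger_gap: 0.14
```

```bash
python3 st.py
```

```text
6.675 tcp [0.527  0.1528 0.1259] F [-0.99  5.69 -1.53] T [0.915 0.248 0.061] gap 0.14 psi -0.0435 tau6 0.092 q6 1.6906
```

arm_command(
  rows=[
    [[0, 0, 0], -0.05, 1],
    [[0, 0, 0], -0.05, 1],
    [[0, 0, 0], 0, 1],
  ],
)

```text
t: 7.05
tcp_pos: [0.527, 0.153, 0.1259]
tool_rot: [0.997, -0.072, -0.001, -0.001]
force: [-1.7, 6.8, -1.1]
finger_gap: 0.141
```

```bash
python3 st.py
```

```text
7.05 tcp [0.527  0.153  0.1259] F [-1.71  6.77 -1.11] T [1.048 0.217 0.01 ] gap 0.141 psi -0.1435 tau6 0.093 q6 1.7906
```

arm_command(
  rows=[
    [[-0.5, 2, 0], -0.05, 1],
    [[0, 0, 0], -0.05, 1],
    [[0, 0, 0], 0, 1],
  ],
)

```text
t: 7.42
tcp_pos: [0.527, 0.1536, 0.1259]
tool_rot: [0.993, -0.121, -0.0, 0.0]
force: [-0.8, 0.7, -2.2]
finger_gap: 0.142
```

```bash
python3 st.py; python3 -c "
from h import *
for i in range(4): manip.snapshot('side');s=manip.sense();print(s['ft_torque'][2],s['tau'][5])"
```

```text
7.425 tcp [0.527  0.1536 0.1259] F [-0.79  0.69 -2.24] T [0.018 0.123 0.056] gap 0.142 psi -0.2422 tau6 0.114 q6 1.894
0.061553220347402765 0.06287180352956057
0.06501460737955628 0.0733731547370553
0.11868072734174379 0.06996625335887074
0.04008560840906005 0.06865246687084436
```

arm_command(
  rows=[
    [[0, 0, 0], -0.05, 1],
    [[0, 0, 0], -0.05, 1],
    [[0, 0, 0], 0, 1],
  ],
)

```text
t: 8.0
tcp_pos: [0.527, 0.1538, 0.1259]
tool_rot: [0.985, -0.171, -0.0, 0.0]
force: [-0.3, 0.2, -4.8]
finger_gap: 0.136
```

```bash
python3 st.py
```

```text
8.0 tcp [0.527  0.1538 0.1259] F [-0.28  0.25 -4.79] T [0.005 0.026 0.028] gap 0.136 psi -0.3432 tau6 0.098 q6 1.9948
```

arm_command(
  rows=[
    [[0, 0, 0.5], -0.05, 1],
    [[0, 0, 0], 0, 1],
  ],
)

```text
t: 8.25
tcp_pos: [0.527, 0.1539, 0.1261]
tool_rot: [0.981, -0.195, -0.0, 0.0]
force: [1.7, 0.2, -10.9]
finger_gap: 0.144
```

```bash
python3 st.py
cat > tq.py <<'E'
from h import *
a=[]
for i in range(4): manip.snapshot('side');s=manip.sense();a.append([s['ft_torque'][2],s['tau'][5]])
print(np.mean(a,0),np.array(a)[:,0])
E
python3 tq.py
```

```text
8.25 tcp [0.527  0.1539 0.1261] F [  1.65   0.23 -10.95] T [ 0.051 -0.14   0.114] gap 0.144 psi -0.3927 tau6 0.154 q6 2.0442
[0.09605319 0.10672573] [0.09602326 0.12914825 0.08842605 0.0706152 ]
```

arm_command(
  rows=[
    [[0, 0, 0], -0.05, 1],
    [[0, 0, 0], 0, 1],
  ],
)

```text
t: 8.7
tcp_pos: [0.5268, 0.1541, 0.1262]
tool_rot: [0.976, -0.22, -0.001, 0.0]
force: [1.8, 0.2, -15.0]
finger_gap: 0.139
```

```bash
python3 st.py; python3 tq.py
```

```text
8.7 tcp [0.5268 0.1541 0.1262] F [  1.81   0.23 -14.99] T [ 0.145 -0.207  0.102] gap 0.139 psi -0.4431 tau6 0.198 q6 2.0946
[0.1536348  0.14775805] [0.15560958 0.17835668 0.15080936 0.12976357]
```

arm_command(
  rows=[
    [[0, 0, -1.5], -0.05, 1],
    [[0, 0, 0], 0, 1],
  ],
)

```text
t: 9.15
tcp_pos: [0.5269, 0.1541, 0.126]
tool_rot: [0.97, -0.244, -0.0, 0.0]
force: [-0.9, 0.9, -6.6]
finger_gap: 0.137
```

```bash
python3 st.py; python3 tq.py
```

```text
9.15 tcp [0.5269 0.1541 0.126 ] F [-0.93  0.92 -6.56] T [0.165 0.225 0.27 ] gap 0.137 psi -0.4928 tau6 0.319 q6 2.1446
[0.27224772 0.27166578] [0.2693616  0.2762864  0.29028319 0.25305968]
```

arm_command(
  rows=[
    [[0, 0, 0], 0, 0.5],
    [[0, 0, 0], 0, 0.2],
    [[0, 0, 0], 0, 0],
    [[0, 0, 30], 0, 0],
    [[0, 0, 55], 0, -0.2],
    [[0, -50, 30], 0, -0.4],
    [[0, -62, 0], 0, -0.4],
  ],
)

```text
t: 10.22
tcp_pos: [0.5295, 0.0415, 0.2438]
tool_rot: [0.97, -0.243, 0.004, -0.001]
force: [0.2, 0.8, -0.3]
finger_gap: 0.701
```

```bash
python3 st.py
python3 - <<'E'
from h import *
im=manip.snapshot("side");cv2.imwrite(f"pics/s4.png",im)
t=manip.snapshot("top");cv2.imwrite(f"pics/t4.png",t)
a=cv2.imread('pics/side0.png')
f=lambda i:cv2.resize(i[235:285,358:408],(400,400),interpolation=cv2.INTER_CUBIC)
cv2.imwrite('pics/z4.png',np.hstack([f(a),f(im)]))
E
```

```text
10.225 tcp [0.5295 0.0415 0.2438] F [ 0.22  0.76 -0.29] T [-0.002 -0.042  0.015] gap 0.701 psi -0.491 tau6 0.656 q6 1.9294
```

View pics/z4.png

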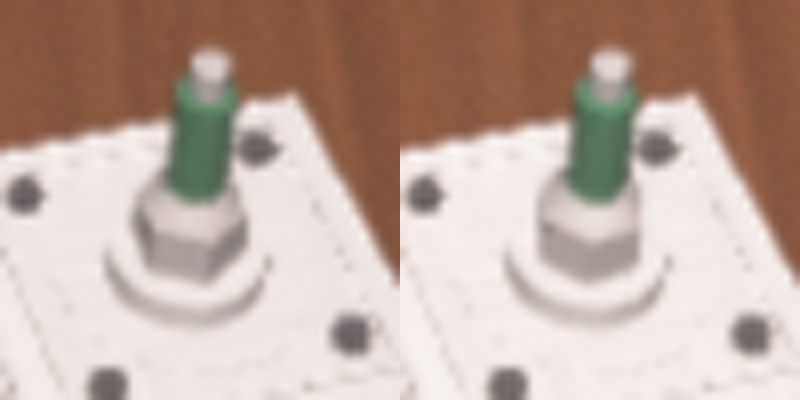

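Run:
```python
from h import *
np.set_printoptions(precision=1,suppress=True)
print('axis',(proj('side',[[.528,.1515,.149],[.528,.1515,.108],[.528,.1515,.094]])-[358,235])*8)
def V(th,z,cx=.528,cy=.1515):
    a=np.radians(th+30+60*np.arange(6));return np.c_[cx+.01212*np.cos(a),cy+.01212*np.sin(a),0*a+z]
for th in range(0,60,6):
    p=(proj('side',V(th,.108))-[358,235])*8;p=p[np.argsort(-p[:,1])];print(th,p[:4].tolist() and np.round(p[:4]).tolist())
def draw(src,ths,out):
    im=cv2.imread(src)[235:285,358:408];o=[]
    for th in ths:
        k=cv2.resize(im,(400,400),interpolation=cv2.INTER_CUBIC)
        for z in(.108,.094):
            p=(proj('side',V(th,z))-[358,235]+.5)*8;cv2.polylines(k,[np.int32(p)],True,(0,0,255),1)
        o.append(k)
    cv2.imwrite(out,np.hstack(o))
draw('pics/side0.png',(40,50),'pics/z5.png');draw('pics/s4.png',(22,32),'pics/z6.png')
```

```text
axis [[208.6  59.5]
 [190.  195.7]
 [184.  239.7]]
0 [[196.0, 240.0], [244.0, 218.0], [143.0, 218.0], [237.0, 174.0]]
6 [[202.0, 240.0], [146.0, 221.0], [246.0, 214.0], [135.0, 178.0]]
12 [[208.0, 239.0], [151.0, 225.0], [247.0, 210.0], [133.0, 182.0]]
18 [[214.0, 238.0], [155.0, 228.0], [248.0, 205.0], [132.0, 186.0]]
24 [[219.0, 236.0], [161.0, 231.0], [248.0, 201.0], [132.0, 191.0]]
30 [[225.0, 234.0], [166.0, 234.0], [248.0, 196.0], [132.0, 196.0]]
36 [[172.0, 236.0], [229.0, 232.0], [133.0, 200.0], [247.0, 191.0]]
42 [[178.0, 238.0], [234.0, 229.0], [135.0, 205.0], [245.0, 187.0]]
48 [[184.0, 239.0], [238.0, 225.0], [137.0, 209.0], [243.0, 182.0]]
54 [[190.0, 240.0], [241.0, 222.0], [139.0, 213.0], [240.0, 178.0]]
```

View pics/z6.png

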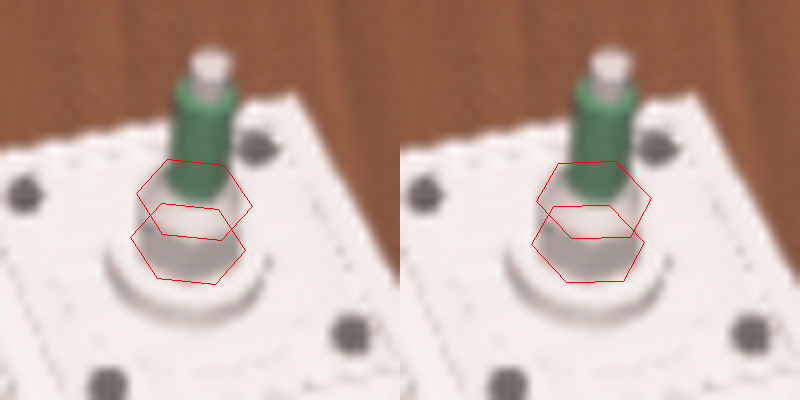

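View pics/z5.png

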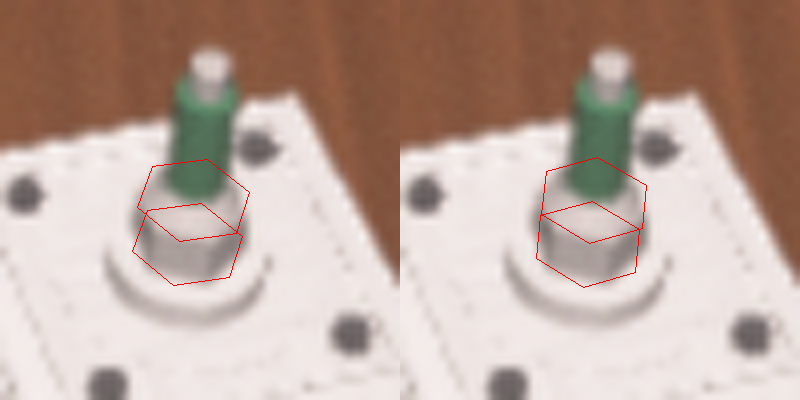

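Run:
```python
from h import *
def V(th,z,cx=.528,cy=.1515):
    a=np.radians(th+30+60*np.arange(6));return np.c_[cx+.01212*np.cos(a),cy+.01212*np.sin(a),0*a+z]
def tile(src,th,dx):
    im=cv2.imread(src)[246:276,366:396]
    k=cv2.resize(im,(390,390),interpolation=cv2.INTER_CUBIC)
    k=cv2.convertScaleAbs(k,alpha=2.2,beta=-230)
    if th is not None:
        for z in(.108,.094):
            p=(proj('side',V(th,z))-[366,246]+.5)*13+[dx,10];cv2.polylines(k,[np.int32(p)],True,(0,0,255),1)
    return k
cv2.imwrite('pics/z7.png',np.hstack([tile('pics/s4.png',None,0),tile('pics/s4.png',56,0)]))
```

```text
(no output)
```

View pics/z7.png

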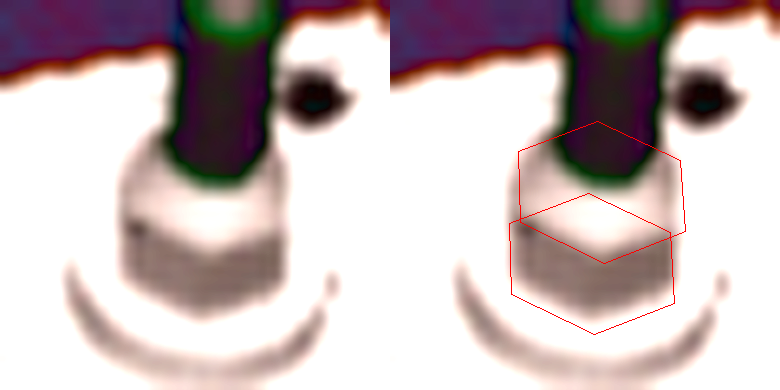

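Run:
```python
from h import *
im=cv2.imread('pics/t4.png');crop(im,200,230,100,75,8,'pics/z8.png')
```

```text
(no output)
```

View pics/z8.png

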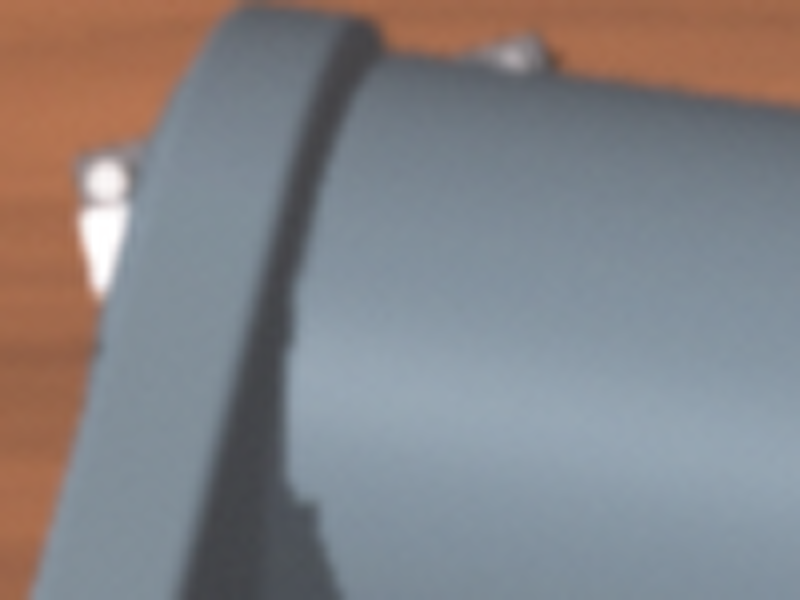

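The plug's near hexagon edge is at about (382,266) in the side view. The hexagon yaw is therefore about 56° (that is, −4° mod 60), down from about 18° at the start. That agrees with the turn I made, so I'll fetch the wrench.

arm_command(
  rows=[
    [[10, -50, 0], -0.04, -0.4],
    [[10, -50, 0], -0.04, -0.4],
    [[10, -50, 0], -0.04, -0.4],
    [[8.6, -49, -20], -0.022, -0.4],
    [[0, 0, -50], 0, -0.4],
    [[0, 0, -40], 0, -0.4],
    [[0, 0, 0], 0, -0.2],
  ],
  squeeze=80,
)

```text
t: 11.2
tcp_pos: [0.5635, -0.1555, 0.1272]
tool_rot: [0.95, -0.313, -0.004, -0.001]
force: [0.0, 0.7, -0.2]
finger_gap: 0.599
```

```bash
python3 st.py
python3 - <<'E'
from h import *
im=manip.snapshot("side");cv2.imwrite(f"pics/s9.png",im)
t=manip.snapshot("top");cv2.imwrite(f"pics/t9.png",t)
f=lambda i,x,y:cv2.resize(i[y:y+100,x:x+80],(400,500),interpolation=cv2.INTER_CUBIC)
cv2.imwrite('pics/z9.png',np.hstack([f(im,310,110),f(t,370,200)]))
E
```

```text
11.2 tcp [ 0.5635 -0.1555  0.1272] F [ 0.05  0.75 -0.25] T [-0.012 -0.066 -0.041] gap 0.599 psi -0.6365 tau6 0.002 q6 1.7467
```

View pics/z9.png

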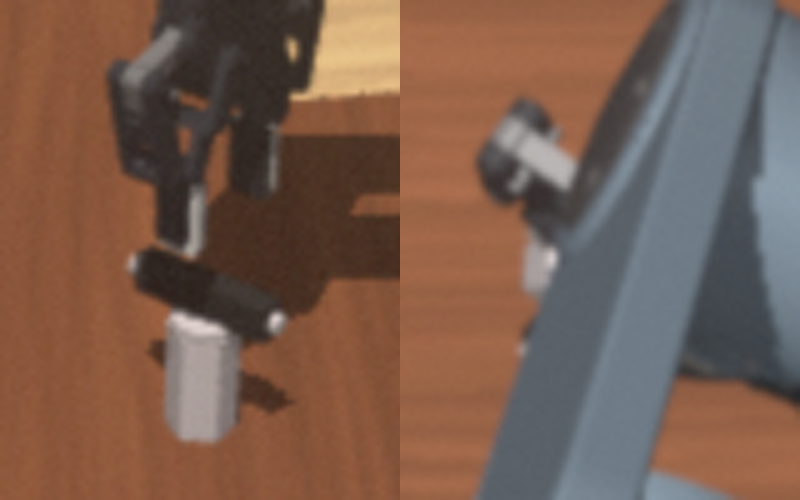

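arm_command(
  rows=[
    [[0, 0, -20], 0, -0.2],
    [[0, 0, -20], 0, -0.2],
    [[0, 0, -11], 0, -0.2],
    [[0, 0, 0], 0, 0.2],
    [[0, 0, 0], 0, 0.5],
    [[0, 0, 0], 0, 0.7],
    [[0, 0, 0], 0, 1],
    [[0, 0, 0], 0, 1],
  ],
  squeeze=40,
)

```text
t: 12.3
tcp_pos: [0.5666, -0.1573, 0.0805]
tool_rot: [0.95, -0.313, 0.001, 0.0]
force: [-0.2, 0.2, 6.1]
finger_gap: 0.153
```

```bash
python3 st.py
python3 - <<'E'
from h import *
im=manip.snapshot("side");cv2.imwrite(f"pics/s10.png",im)
crop(im,310,110,80,100,6,'pics/z10.png')
E
```

```text
12.3 tcp [ 0.5666 -0.1573  0.0805] F [-0.2   0.19  6.15] T [ 0.106  0.065 -0.029] gap 0.153 psi -0.6363 tau6 -0.01 q6 1.7462
```

View pics/z10.png

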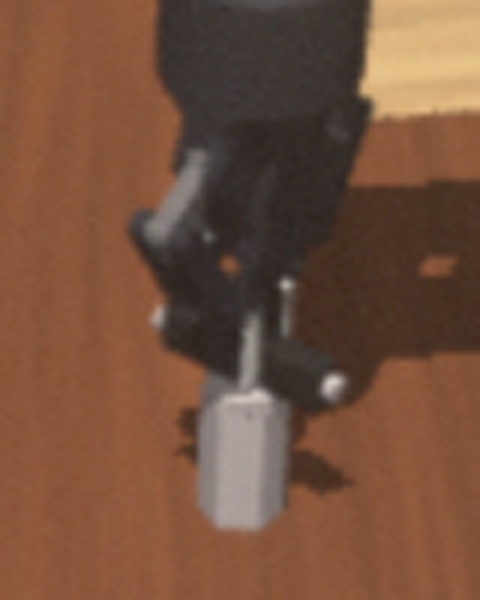

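arm_command(
  rows=[
    [[0, 0, 0], 0, 1],
    [[0, 0, 0], 0, 1],
    [[0, 0, 20], 0, 1],
    [[0, 0, 50], 0, 1],
    [[0, 0, 55], 0, 1],
    [[0, 0, 55], 0, 1],
    [[-4, 31, 0], 0.161, 1],
    [[-4, 31, 0], 0.161, 1],
    [[-4, 31, 0], 0.161, 1],
    [[-4, 31, 0], 0.161, 1],
    [[-4, 31, 0], 0.161, 1],
    [[-4, 31, 0], 0.161, 1],
  ],
  squeeze=80,
)

```text
t: 13.85
tcp_pos: [0.5409, 0.0301, 0.2587]
tool_rot: [0.986, 0.167, -0.001, -0.0]
force: [0.6, -0.3, -2.2]
finger_gap: 0.14
```

arm_command(
  rows=[
    [[-4, 31, 0], 0.161, 1],
    [[-4, 31, 0], 0.161, 1],
    [[-4, 31, 0], 0.161, 1],
    [[-1, 30, 0], 0.161, 1],
    [[0, 0, 0], 0, 1],
    [[0, 0, 0], 0, 1],
  ],
)

```text
t: 14.6
tcp_pos: [0.5284, 0.1516, 0.2589]
tool_rot: [0.884, 0.467, -0.001, 0.0]
force: [0.9, -0.6, -2.3]
finger_gap: 0.135
```

```bash
python3 st.py
python3 - <<'E'
from h import *
im=manip.snapshot("side");cv2.imwrite(f"pics/s11.png",im)
t=manip.snapshot("top");cv2.imwrite(f"pics/t11.png",t)
f=lambda i,x,y:cv2.resize(i[y:y+100,x:x+80],(400,500),interpolation=cv2.INTER_CUBIC)
cv2.imwrite('pics/z11.png',np.hstack([f(im,345,190),f(t,190,220)]))
E
python3 st.py
```

```text
14.6 tcp [0.5284 0.1516 0.2589] F [ 0.88 -0.57 -2.25] T [-0.038 -0.009 -0.017] gap 0.135 psi 0.9728 tau6 -0.001 q6 0.6747
14.7 tcp [0.5287 0.1511 0.2591] F [ 0.22  0.15 -2.85] T [-0.027 -0.01   0.004] gap 0.145 psi 0.972 tau6 0.003 q6 0.6743
```

View pics/z11.png

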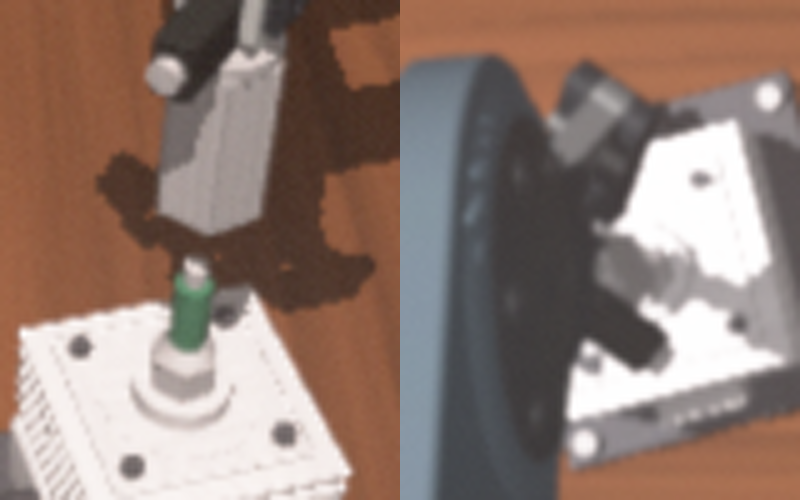

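Run:
```python
from h import *
np.set_printoptions(precision=1,suppress=True)
im=cv2.imread('pics/s11.png')
def V(c,th,r):
    a=th+np.radians(30+60*np.arange(6));return np.c_[c[0]+r*np.cos(a),c[1]+r*np.sin(a),0*a+c[2]]
k=cv2.resize(im[190:290,345:425],(640,800),interpolation=cv2.INTER_CUBIC)
def d(P,col):
    p=(proj('side',P)-[345,190]+.5)*8;cv2.polylines(k,[np.int32(p)],True,col,1);print(p.round().tolist())
d(V((.5285,.1512,.1785),.9728,.0179),(0,0,255))
d(V((.5285,.1512,.2385),.9728,.0179),(0,0,255))
d(V((.5285,.1512,.108),.977,.01212),(255,0,0))
d(V((.5285,.1512,.094),0,.017),(255,0,0))
cv2.imwrite('pics/z12.png',k[100:700])
```

```text
[[332.0, 382.0], [411.0, 354.0], [406.0, 290.0], [325.0, 255.0], [248.0, 281.0], [249.0, 345.0]]
[[365.0, 144.0], [450.0, 116.0], [443.0, 53.0], [356.0, 19.0], [274.0, 45.0], [276.0, 107.0]]
[[297.0, 603.0], [347.0, 583.0], [344.0, 540.0], [294.0, 516.0], [245.0, 534.0], [246.0, 578.0]]
[[224.0, 633.0], [298.0, 665.0], [364.0, 634.0], [354.0, 573.0], [281.0, 543.0], [217.0, 572.0]]
```

View pics/z12.png

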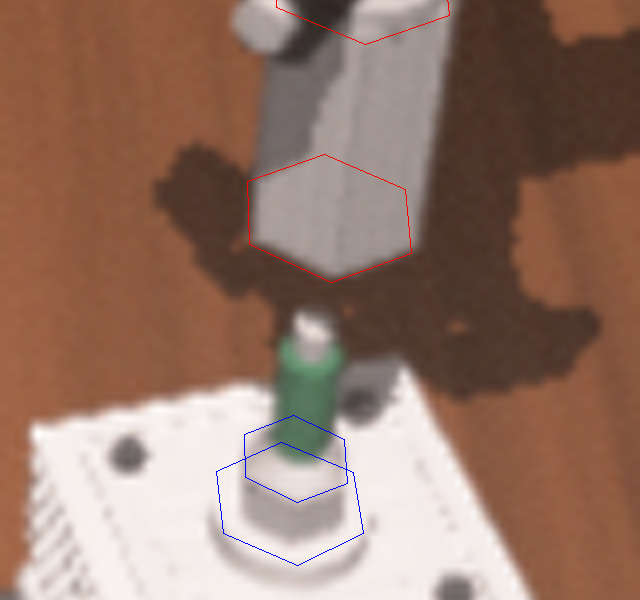

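arm_command(
  rows=[
    [[1.2, 0.5, -10], 0, 1],
    [[0, 0, -10], 0, 1],
    [[0, 0, -5], 0, 1],
    [[0, 0, 0], 0, 1],
    [[0, 0, 0], 0, 1],
  ],
)

```text
t: 15.32
tcp_pos: [0.5302, 0.1525, 0.2344]
tool_rot: [0.884, 0.468, 0.0, 0.0]
force: [0.8, 0.3, -2.9]
finger_gap: 0.141
```

```bash
python3 st.py
python3 - <<'E'
from h import *
im=manip.snapshot("side");cv2.imwrite(f"pics/s13.png",im)
t=manip.snapshot("top");cv2.imwrite(f"pics/t13.png",t)
f=lambda i,x,y:cv2.resize(i[y:y+100,x:x+80],(400,500),interpolation=cv2.INTER_CUBIC)
cv2.imwrite('pics/z13.png',np.hstack([f(im,345,190),f(t,190,220)]))
E
python3 st.py
```

```text
15.325 tcp [0.5302 0.1525 0.2344] F [ 0.79  0.32 -2.88] T [-0.     0.003 -0.021] gap 0.141 psi 0.9738 tau6 0.0 q6 0.6746
15.425 tcp [0.5302 0.1526 0.2346] F [-0.01  0.89 -2.21] T [0.017 0.019 0.021] gap 0.143 psi 0.9739 tau6 0.0 q6 0.6746
```

View pics/z13.png

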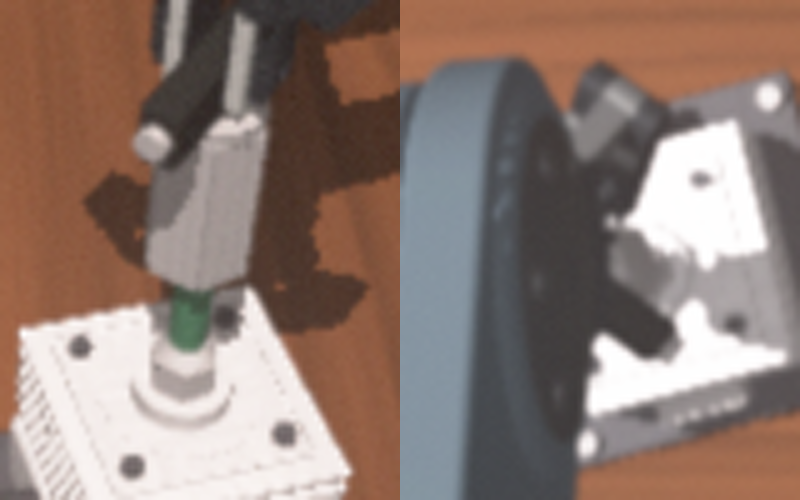

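arm_command(
  rows=[
    [[0, 0, -10], 0, 1],
    [[0, 0, -10], 0, 1],
    [[0, 0, -10], 0, 1],
    [[0, 0, -8], 0, 1],
    [[0, 0, 0], 0, 1],
  ],
)

```text
t: 16.05
tcp_pos: [0.5294, 0.1525, 0.1953]
tool_rot: [0.884, 0.468, -0.001, -0.0]
force: [-0.8, 1.2, -2.8]
finger_gap: 0.14
```

```bash
python3 st.py
```

```text
16.05 tcp [0.5294 0.1525 0.1953] F [-0.78  1.19 -2.79] T [-0.002  0.037  0.056] gap 0.14 psi 0.9738 tau6 0.0 q6 0.6745
```

arm_command(
  rows=[
    [[0, 0, -3], 0, 1],
    [[0, 0, 0], 0, 1],
  ],
)

```text
t: 16.3
tcp_pos: [0.5301, 0.1525, 0.1934]
tool_rot: [0.884, 0.468, 0.0, 0.0]
force: [-0.2, -0.4, -2.6]
finger_gap: 0.145
```

```bash
python3 st.py
```

```text
16.3 tcp [0.5301 0.1525 0.1934] F [-0.16 -0.45 -2.56] T [-0.038  0.011 -0.006] gap 0.145 psi 0.9738 tau6 -0.0 q6 0.6746
```

arm_command(
  rows=[
    [[0, 0, -1.5], 0, 1],
    [[0, 0, -1.5], 0, 1],
    [[0, 0, 0], 0, 1],
  ],
)

```text
t: 16.68
tcp_pos: [0.5299, 0.1525, 0.1902]
tool_rot: [0.884, 0.468, -0.0, -0.0]
force: [-0.6, -0.6, -1.7]
finger_gap: 0.146
```

```bash
python3 st.py
```

```text
16.675 tcp [0.5299 0.1525 0.1902] F [-0.6  -0.62 -1.73] T [ 0.032 -0.077  0.021] gap 0.146 psi 0.9738 tau6 0.0 q6 0.6745
```

arm_command(
  rows=[
    [[0, 0, -1], 0, 1],
    [[0, 0, -1], 0, 1],
    [[0, 0, 0], 0, 1],
  ],
)

```text
t: 17.05
tcp_pos: [0.5299, 0.1527, 0.1883]
tool_rot: [0.884, 0.468, 0.0, -0.0]
force: [-0.6, 1.3, -2.5]
finger_gap: 0.144
```

```bash
python3 st.py
```

```text
17.05 tcp [0.5299 0.1527 0.1883] F [-0.65  1.27 -2.54] T [0.118 0.032 0.118] gap 0.144 psi 0.9737 tau6 -0.004 q6 0.6746
```

arm_command(
  rows=[
    [[0, 0, -1], 0, 1],
    [[0, 0, 0], 0, 1],
  ],
)

```text
t: 17.3
tcp_pos: [0.5299, 0.1527, 0.1872]
tool_rot: [0.884, 0.468, 0.0, -0.0]
force: [-0.4, 0.5, -1.7]
finger_gap: 0.142
```

```bash
python3 st.py
```

```text
17.3 tcp [0.5299 0.1527 0.1872] F [-0.43  0.45 -1.74] T [ 0.21   0.012 -0.066] gap 0.142 psi 0.9737 tau6 -0.007 q6 0.6746
```

arm_command(
  rows=[
    [[0, 0, -1], 0, 1],
    [[0, 0, 0], 0, 1],
  ],
)

```text
t: 17.55
tcp_pos: [0.53, 0.1526, 0.1862]
tool_rot: [0.884, 0.468, 0.0, -0.0]
force: [0.1, 2.1, -1.6]
finger_gap: 0.143
```

```bash
python3 st.py
```

```text
17.55 tcp [0.53   0.1526 0.1862] F [ 0.09  2.13 -1.61] T [ 0.194 -0.01   0.051] gap 0.143 psi 0.9738 tau6 -0.01 q6 0.6745
```

arm_command(
  rows=[
    [[0, 0.5, -1], 0, 1],
    [[0, 0, -1], 0, 1],
    [[0, 0, -1], 0, 1],
    [[0, 0, 0], 0, 1],
  ],
)

```text
t: 18.05
tcp_pos: [0.5299, 0.1529, 0.1832]
tool_rot: [0.884, 0.468, -0.0, 0.0]
force: [0.3, 0.4, -2.3]
finger_gap: 0.142
```

```bash
python3 st.py
```

```text
18.05 tcp [0.5299 0.1529 0.1832] F [ 0.29  0.44 -2.32] T [-0.013 -0.006  0.034] gap 0.142 psi 0.9739 tau6 -0.002 q6 0.6754
```

arm_command(
  rows=[
    [[0, 0, -1], 0, 1],
    [[0, 0, -1], 0, 1],
    [[0, 0, -1], 0, 1],
    [[0, 0, 0], 0, 1],
  ],
)

```text
t: 18.55
tcp_pos: [0.5299, 0.153, 0.1802]
tool_rot: [0.884, 0.468, -0.0, -0.0]
force: [-0.5, -0.5, -1.9]
finger_gap: 0.144
```

```bash
python3 st.py
```

```text
18.55 tcp [0.5299 0.153  0.1802] F [-0.52 -0.54 -1.86] T [ 0.031 -0.032 -0.017] gap 0.144 psi 0.9739 tau6 -0.002 q6 0.6754
```

arm_command(
  rows=[
    [[0, 0, -1.5], 0, 1],
    [[0, 0, -1.5], 0, 1],
    [[0, 0, -1.5], 0, 1],
    [[0, 0, 0], 0, 1],
  ],
)

```text
t: 19.05
tcp_pos: [0.5299, 0.153, 0.1756]
tool_rot: [0.884, 0.468, -0.0, -0.0]
force: [0.4, -1.0, -1.1]
finger_gap: 0.139
```

```bash
python3 st.py;python3 - <<'E'
from h import *
im=manip.snapshot("side");cv2.imwrite(f"pics/s14.png",im);crop(im,345,210,80,100,6,'pics/z14.png')
E
```

```text
19.05 tcp [0.5299 0.153  0.1756] F [ 0.41 -1.04 -1.11] T [0.035 0.055 0.006] gap 0.139 psi 0.9739 tau6 -0.002 q6 0.6754
```

View pics/z14.png

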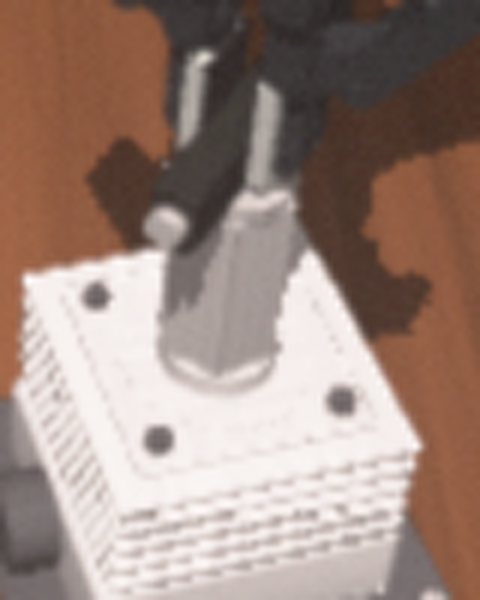

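The wrench is seated: in the picture its foot covers the boss at about (381,271). Next I turn it and watch the torque.

arm_command(
  rows=[
    [[0, 0, 0], -0.05, 1],
    [[0, 0, 0], -0.05, 1],
    [[0, 0, 0], 0, 1],
  ],
)

```text
t: 19.48
tcp_pos: [0.5298, 0.153, 0.1758]
tool_rot: [0.906, 0.423, -0.0, -0.0]
force: [0.2, 1.4, -1.7]
finger_gap: 0.146
```

```bash
python3 st.py; python3 tq.py
```

```text
19.475 tcp [0.5298 0.153  0.1758] F [ 0.25  1.37 -1.74] T [0.09  0.104 0.003] gap 0.146 psi 0.8743 tau6 0.09 q6 0.775
[-0.00256699  0.01053686] [-0.04239045 -0.00740032  0.03042586  0.00909695]
```

arm_command(
  rows=[
    [[0, 0, 0], -0.05, 1],
    [[0, 0, 0], 0, 1],
  ],
)

```text
t: 19.92
tcp_pos: [0.5297, 0.1531, 0.1757]
tool_rot: [0.916, 0.401, -0.0, -0.0]
force: [-0.5, -0.8, -2.6]
finger_gap: 0.141
```

```bash
python3 st.py; python3 tq.py
```

```text
19.925 tcp [0.5297 0.1531 0.1757] F [-0.49 -0.8  -2.57] T [0.039 0.185 0.003] gap 0.141 psi 0.8247 tau6 0.089 q6 0.8246
[0.00616446 0.01348173] [-0.01122313  0.0978116  -0.01032614 -0.05160448]
```

arm_command(
  rows=[
    [[0, 0, 0], -0.05, 1],
    [[0, 0, 0], 0, 1],
  ],
)

```text
t: 20.38
tcp_pos: [0.5296, 0.1531, 0.1757]
tool_rot: [0.926, 0.378, -0.0, -0.0]
force: [-0.9, 0.3, -2.7]
finger_gap: 0.143
```

```bash
python3 st.py; python3 tq.py
```

```text
20.375 tcp [0.5296 0.1531 0.1757] F [-0.9   0.29 -2.67] T [ 0.149  0.329 -0.026] gap 0.143 psi 0.7747 tau6 0.091 q6 0.8745
[0.02675768 0.01723911] [ 0.07781661  0.09353524 -0.01930555 -0.04501559]
```

arm_command(
  rows=[
    [[0, 0, 0], -0.05, 1],
    [[0, 0, 0], 0, 1],
  ],
)

```text
t: 20.82
tcp_pos: [0.5296, 0.1532, 0.1757]
tool_rot: [0.935, 0.354, -0.0, -0.0]
force: [-2.3, 1.0, -1.2]
finger_gap: 0.144
```

```bash
python3 st.py; python3 tq.py
```

```text
20.825 tcp [0.5296 0.1532 0.1757] F [-2.3   1.01 -1.2 ] T [ 0.213  0.411 -0.075] gap 0.144 psi 0.7245 tau6 0.097 q6 0.9247
[0.00246899 0.01770837] [-0.04333498  0.00062113  0.0291888   0.02340103]
```

arm_command(
  rows=[
    [[0, 0, 0], -0.05, 1],
    [[0, 0, 0], 0, 1],
  ],
)

```text
t: 21.28
tcp_pos: [0.5296, 0.1532, 0.1757]
tool_rot: [0.944, 0.331, -0.0, -0.0]
force: [-1.8, 1.8, -2.0]
finger_gap: 0.145
```

```bash
python3 st.py; python3 tq.py
```

```text
21.275 tcp [0.5296 0.1532 0.1757] F [-1.83  1.82 -1.99] T [0.302 0.534 0.025] gap 0.145 psi 0.6748 tau6 0.145 q6 0.9745
[0.07883006 0.07200594] [0.03821825 0.09918217 0.12760141 0.05031839]
```

arm_command(
  rows=[
    [[-0.4, 0.3, 0], -0.05, 1],
    [[0, 0, 0], 0, 1],
  ],
)

```text
t: 21.72
tcp_pos: [0.5296, 0.1533, 0.1757]
tool_rot: [0.952, 0.308, -0.0, 0.0]
force: [-2.7, 0.3, -2.7]
finger_gap: 0.143
```

```bash
python3 st.py; python3 tq.py
```

```text
21.725 tcp [0.5296 0.1533 0.1757] F [-2.73  0.28 -2.72] T [0.294 0.563 0.204] gap 0.143 psi 0.6252 tau6 0.25 q6 1.025
[0.1764182  0.18336615] [0.17191382 0.1855365  0.15228331 0.19593917]
```

arm_command(
  rows=[
    [[0, 0, 0], -0.05, 1],
    [[0, 0, 0], 0, 1],
  ],
)

```text
t: 22.18
tcp_pos: [0.5296, 0.1533, 0.1757]
tool_rot: [0.959, 0.283, -0.0, 0.0]
force: [-2.8, 0.6, -1.4]
finger_gap: 0.142
```

```bash
python3 st.py; python3 tq.py
```

```text
22.175 tcp [0.5296 0.1533 0.1757] F [-2.76  0.61 -1.42] T [0.233 0.497 0.192] gap 0.142 psi 0.5747 tau6 0.257 q6 1.0752
[0.19990008 0.18682659] [0.19202248 0.23247427 0.1976373  0.17746628]
```

arm_command(
  rows=[
    [[0, 0, 0], -0.05, 1],
    [[0, 0, 0], 0, 1],
  ],
)

```text
t: 22.62
tcp_pos: [0.5296, 0.1533, 0.1758]
tool_rot: [0.966, 0.259, -0.0, 0.0]
force: [-2.2, -0.2, -3.1]
finger_gap: 0.141
```

```bash
python3 st.py; python3 tq.py
```

```text
22.625 tcp [0.5296 0.1533 0.1758] F [-2.25 -0.24 -3.11] T [0.15  0.472 0.182] gap 0.141 psi 0.5247 tau6 0.257 q6 1.1252
[0.19679658 0.18588088] [0.20342874 0.21308988 0.24130525 0.12936246]
```

arm_command(
  rows=[
    [[0, 0, 0], -0.05, 1],
    [[0, 0, 0], 0, 1],
  ],
)

```text
t: 23.08
tcp_pos: [0.5296, 0.1533, 0.1758]
tool_rot: [0.972, 0.235, -0.0, 0.0]
force: [-1.2, 1.4, -4.0]
finger_gap: 0.148
```

```bash
python3 st.py; python3 tq.py
python3 - <<'E'
from h import *
im=manip.snapshot("side");cv2.imwrite(f"pics/s15.png",im);crop(im,345,210,80,100,6,'pics/z15.png')
E
```

```text
23.075 tcp [0.5296 0.1533 0.1758] F [-1.23  1.39 -3.99] T [0.102 0.497 0.159] gap 0.148 psi 0.4746 tau6 0.258 q6 1.1753
[0.19783989 0.18689058] [0.19534104 0.20341727 0.16089165 0.23170961]
```

View pics/z15.png

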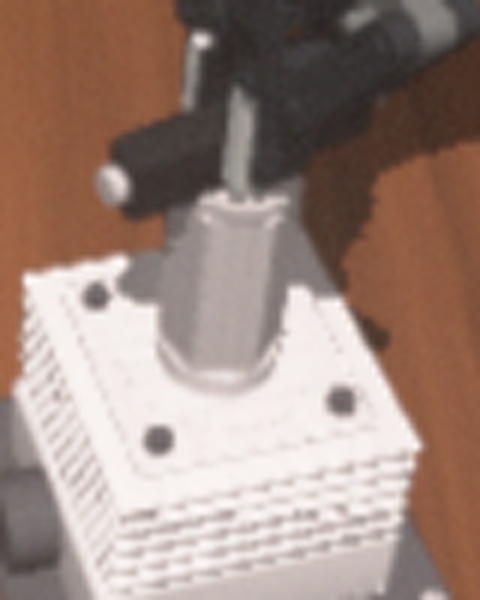

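arm_command(
  rows=[
    [[0, 0, 0], -0.08, 1],
    [[0, 0, 0], -0.08, 1],
    [[0, 0, 0], -0.08, 1],
    [[0, 0, 0], -0.08, 1],
    [[0, 0, 0], -0.08, 1],
    [[0, 0, 0], 0, 1],
  ],
)

```text
t: 24.08
tcp_pos: [0.5296, 0.1532, 0.1758]
tool_rot: [0.999, 0.037, -0.0, 0.0]
force: [-2.4, 0.1, -4.7]
finger_gap: 0.142
```

```bash
python3 st.py
```

```text
24.075 tcp [0.5296 0.1532 0.1758] F [-2.42  0.09 -4.72] T [0.043 0.446 0.151] gap 0.142 psi 0.0749 tau6 0.266 q6 1.575
```

arm_command(
  rows=[
    [[0, 0, 0], -0.08, 1],
    [[0, 0, 0], -0.08, 1],
    [[0, 0, 0], -0.08, 1],
    [[0, 0, 0], -0.08, 1],
    [[0, 0, 0], -0.08, 1],
    [[0, 0, 0], 0, 1],
  ],
)

```text
t: 24.82
tcp_pos: [0.5296, 0.1531, 0.1758]
tool_rot: [0.987, -0.161, 0.0, 0.0]
force: [-1.6, 0.0, -3.9]
finger_gap: 0.145
```

```bash
python3 st.py; python3 tq.py
```

```text
24.825 tcp [0.5296 0.1531 0.1758] F [-1.56  0.01 -3.93] T [-0.099  0.443  0.173] gap 0.145 psi -0.3241 tau6 0.273 q6 1.9741
[0.167585   0.16326598] [0.22846699 0.15547198 0.16362487 0.12277614]
```

arm_command(
  rows=[
    [[0, 0, 0], -0.08, 1],
    [[0, 0, 0], -0.08, 1],
    [[0, 0, 0], -0.08, 1],
    [[0, 0, 0], -0.08, 1],
    [[0, 0, 0], -0.08, 1],
    [[0, 0, 0], -0.08, 1],
    [[0, 0, 0], -0.08, 1],
    [[0, 0, 0], 0, 1],
  ],
)

```text
t: 26.02
tcp_pos: [0.5295, 0.1531, 0.1758]
tool_rot: [0.904, -0.428, -0.0, 0.0]
force: [-2.7, -1.5, -3.6]
finger_gap: 0.142
```

```bash
python3 st.py; python3 tq.py
python3 - <<'E'
from h import *
im=manip.snapshot("side");cv2.imwrite(f"pics/s16.png",im);crop(im,345,210,80,100,6,'pics/z16.png')
E
```

```text
26.025 tcp [0.5295 0.1531 0.1758] F [-2.66 -1.52 -3.57] T [-0.292  0.458  0.158] gap 0.142 psi -0.8844 tau6 0.279 q6 2.5346
[0.13986651 0.16693096] [0.1566213  0.15770372 0.1324913  0.11264971]
```

View pics/z16.png

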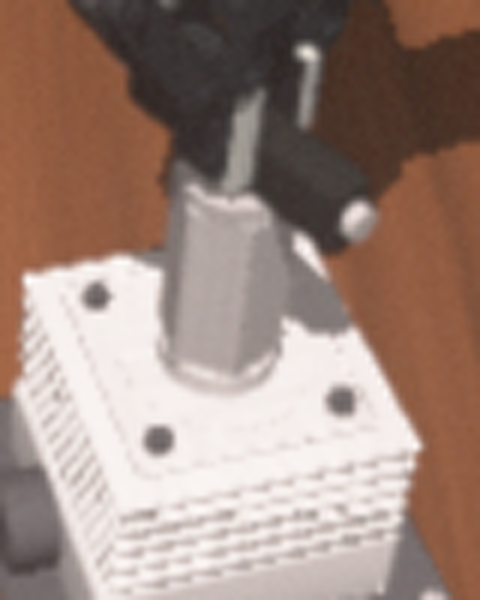

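arm_command(
  rows=[
    [[0, 0, 0], 0.1, 1],
    [[0, 0, 0], 0.1, 1],
    [[0, 0, 0], 0, 1],
  ],
)

```text
t: 26.65
tcp_pos: [0.5296, 0.1532, 0.1758]
tool_rot: [0.942, -0.337, -0.0, 0.0]
force: [-1.4, -2.2, -3.7]
finger_gap: 0.14
```

```bash
python3 st.py; python3 tq.py
```

```text
26.65 tcp [0.5296 0.1532 0.1758] F [-1.42 -2.25 -3.66] T [-0.429  0.524  0.065] gap 0.14 psi -0.6874 tau6 -0.163 q6 2.3372
[ 0.01326417 -0.00547467] [ 0.06196467  0.01628928 -0.00711536 -0.0180819 ]
```

arm_command(
  rows=[
    [[-0.3, -0.5, 2], 0, 1],
    [[0, 0, 4], 0, 1],
    [[0, 0, 5], 0, 1],
    [[0, 0, 5], 0, 1],
    [[0, 0, 5], 0, 1],
  ],
)

```text
t: 27.48
tcp_pos: [0.5305, 0.1531, 0.1983]
tool_rot: [0.942, -0.336, 0.002, -0.001]
force: [0.4, 0.1, -1.3]
finger_gap: 0.136
```

```bash
python3 st.py
```

```text
27.475 tcp [0.5305 0.1531 0.1983] F [ 0.37  0.1  -1.26] T [ 0.029 -0.03  -0.017] gap 0.136 psi -0.6863 tau6 0.0 q6 2.3353
```

arm_command(
  rows=[
    [[0, 0, 15], 0, 1],
    [[0, 0, 20], 0, 1],
    [[0, 0, 25], 0, 1],
    [[0, 0, 15], 0, 1],
    [[0, -50, 0], 0, 1],
    [[0, -50, 0], 0, 1],
    [[0, -30, 0], 0, 1],
  ],
)

```text
t: 28.35
tcp_pos: [0.5292, 0.0209, 0.2723]
tool_rot: [0.942, -0.337, 0.0, 0.0]
force: [-0.4, -0.3, -2.2]
finger_gap: 0.143
```

```bash
python3 st.py
python3 - <<'E'
from h import *
im=manip.snapshot("side");cv2.imwrite(f"pics/s17.png",im)
t=manip.snapshot("top");cv2.imwrite(f"pics/t17.png",t)
def V(th,z,cx=.5287,cy=.1508):
    a=np.radians(th+30+60*np.arange(6));return np.c_[cx+.01212*np.cos(a),cy+.01212*np.sin(a),0*a+z]
def tile(im,th):
    k=cv2.resize(im[246:276,366:396],(390,390),interpolation=cv2.INTER_CUBIC)
    k=cv2.convertScaleAbs(k,alpha=2.2,beta=-230)
    if th is not None:
        for z in(.108,.094):
            p=(proj('side',V(th,z))-[366,246]+.5)*13;cv2.polylines(k,[np.int32(p)],True,(0,0,255),1)
    return k
cv2.imwrite('pics/z17.png',np.hstack([tile(im,None),tile(im,26)]))
E
```

```text
28.35 tcp [0.5292 0.0209 0.2723] F [-0.43 -0.35 -2.2 ] T [ 0.033 -0.013 -0.009] gap 0.143 psi -0.6874 tau6 0.257 q6 2.0869
```

View pics/z17.png

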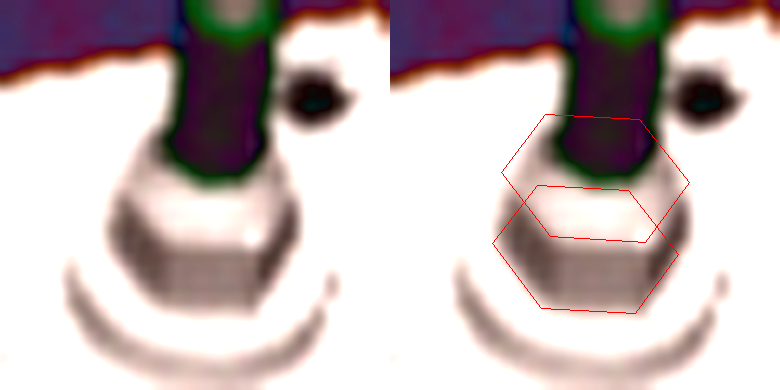

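View pics/s17.png

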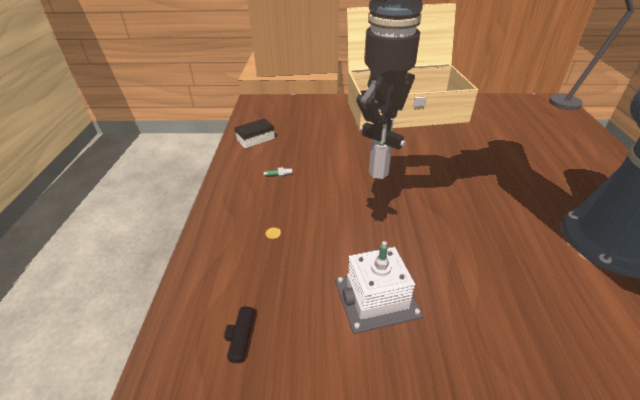

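arm_command(
  rows=[
    [[7, -47, -20], 0, 1],
    [[7, -47, -30], 0, 1],
    [[6, -46, -40], 0, 1],
    [[0, 0, -40], 0, 1],
    [[0, 0, -35], 0, 1],
    [[0, 0, -15], 0, 1],
    [[0, 0, -5], 0, 1],
    [[0, 0, 0], 0, 1],
    [[0, 0, 0], 0, 1],
  ],
)

```text
t: 29.58
tcp_pos: [0.5503, -0.1173, 0.0882]
tool_rot: [0.942, -0.336, 0.001, 0.0]
force: [0.2, 0.4, -1.6]
finger_gap: 0.142
```

```bash
python3 st.py
```

```text
29.575 tcp [ 0.5503 -0.1173  0.0882] F [ 0.2   0.41 -1.59] T [0.038 0.063 0.025] gap 0.142 psi -0.6858 tau6 0.0 q6 1.8479
```

arm_command(
  rows=[
    [[0, 0, -2], 0, 1],
    [[0, 0, 0], 0, 1],
  ],
)

```text
t: 29.82
tcp_pos: [0.5494, -0.1172, 0.0852]
tool_rot: [0.942, -0.336, 0.0, 0.0]
force: [0.4, 0.2, -2.0]
finger_gap: 0.142
```

```bash
python3 st.py
```

```text
29.825 tcp [ 0.5494 -0.1172  0.0852] F [ 0.44  0.18 -2.03] T [-0.006  0.097 -0.043] gap 0.142 psi -0.6862 tau6 0.0 q6 1.8479
```

arm_command(
  rows=[
    [[0, 0, -2], 0, 1],
    [[0, 0, 0], 0, 1],
  ],
)

```text
t: 30.08
tcp_pos: [0.5491, -0.1172, 0.0827]
tool_rot: [0.942, -0.336, -0.0, -0.0]
force: [-0.4, 0.4, -2.6]
finger_gap: 0.141
```

```bash
python3 st.py
```

```text
30.075 tcp [ 0.5491 -0.1172  0.0827] F [-0.36  0.41 -2.58] T [ 0.025 -0.017  0.007] gap 0.141 psi -0.6863 tau6 0.0 q6 1.8479
```

arm_command(
  rows=[
    [[0, 0, -1], 0, 1],
    [[0, 0, 0], 0, 1],
  ],
)

```text
t: 30.32
tcp_pos: [0.5492, -0.1172, 0.0817]
tool_rot: [0.942, -0.336, -0.0, -0.0]
force: [0.5, 0.4, -2.6]
finger_gap: 0.143
```

```bash
python3 st.py
```

```text
30.325 tcp [ 0.5492 -0.1172  0.0817] F [ 0.5   0.38 -2.64] T [ 0.033 -0.023 -0.012] gap 0.143 psi -0.6864 tau6 -0.0 q6 1.848
```

arm_command(
  rows=[
    [[0, 0, -1], 0, 1],
    [[0, 0, 0], 0, 1],
  ],
)

```text
t: 30.58
tcp_pos: [0.5493, -0.1172, 0.0808]
tool_rot: [0.942, -0.336, 0.0, 0.0]
force: [0.4, 0.2, -2.1]
finger_gap: 0.144
```

```bash
python3 st.py
```

```text
30.575 tcp [ 0.5493 -0.1172  0.0808] F [ 0.45  0.2  -2.12] T [-0.006  0.001 -0.049] gap 0.144 psi -0.6861 tau6 0.0 q6 1.8478
```

arm_command(
  rows=[
    [[0, 0, -1], 0, 1],
    [[0, 0, 0], 0, 1],
  ],
)

```text
t: 30.82
tcp_pos: [0.5494, -0.1172, 0.0807]
tool_rot: [0.942, -0.336, 0.0, 0.0]
force: [-1.9, 0.2, 4.7]
finger_gap: 0.14
```

```bash
python3 st.py;python3 - <<'E'
from h import *
im=manip.snapshot("side");cv2.imwrite(f"pics/s18.png",im);crop(im,320,120,80,100,6,'pics/z18.png')
E
```

```text
30.825 tcp [ 0.5494 -0.1172  0.0807] F [-1.88  0.18  4.72] T [ 0.079  0.324 -0.065] gap 0.14 psi -0.6861 tau6 -0.004 q6 1.8479
```

View pics/z18.png

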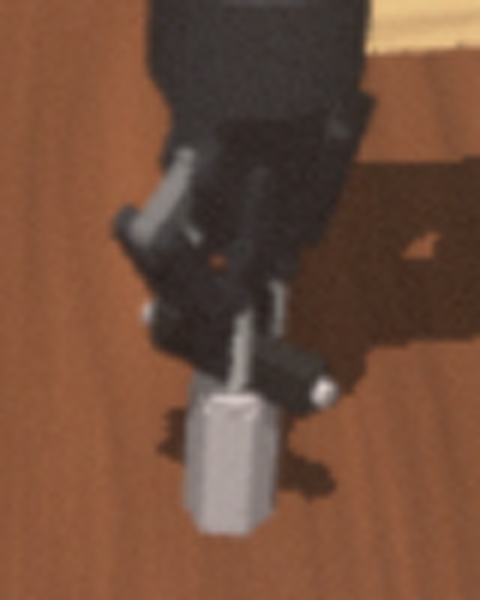

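The wrench's foot touched the bench at TCP 0.0807, the same height as when I picked it up. I'll release it and retreat upward.

arm_command(
  rows=[
    [[0, 0, 0], 0, 0.5],
    [[0, 0, 0], 0, 0.2],
    [[0, 0, 0], 0, 0],
    [[0, 0, 2], 0, -0.1],
    [[0, 0, 20], 0, -0.1],
    [[0, 0, 50], 0, -0.1],
    [[0, 0, 60], 0, -0.1],
    [[-20, -50, 10], 0, -0.1],
    [[-30, -50, 0], 0, -0.1],
    [[-30, -50, 0], 0, -0.1],
    [[-30, -50, 0], 0, -0.1],
    [[0, 0, 0], 0, -0.1],
  ],
)

```text
t: 32.38
tcp_pos: [0.4376, -0.3209, 0.222]
tool_rot: [0.941, -0.339, 0.0, 0.001]
force: [0.0, 0.3, -0.5]
finger_gap: 0.55
```

```bash
python3 st.py;python3 - <<'E'
from h import *
im=manip.snapshot("side");cv2.imwrite(f"pics/s19.png",im)
t=manip.snapshot("top");cv2.imwrite(f"pics/t19.png",t)
cv2.imwrite('pics/z19.png',np.hstack([cv2.resize(im,(400,250)),cv2.resize(t,(400,250))]))
k=np.hstack([cv2.resize(i[y:y+75,x:x+75],(400,400),interpolation=cv2.INTER_CUBIC) for i,x,y in((im,320,140),(t,340,210))])
cv2.imwrite('pics/z19.png',np.vstack([cv2.imread('pics/z19.png')[:200] if 0 else np.hstack([cv2.resize(im,(400,200)),cv2.resize(t,(400,200))]),k]))
E
```

```text
32.375 tcp [ 0.4376 -0.3209  0.222 ] F [ 0.02  0.25 -0.53] T [ 0.01  -0.014  0.047] gap 0.55 psi -0.6924 tau6 -0.135 q6 1.4252
```

View pics/z19.png

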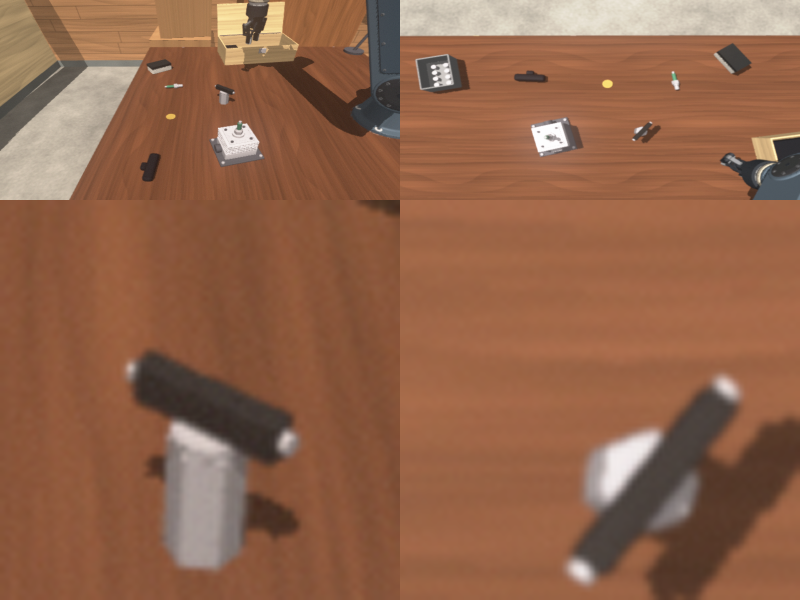

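```bash
python3 -c "
from station import manip
print(manip.sign_off())"
```

```text
the job is handed in; nothing more can be done
None
```

I finished the job and handed it in at about 32 s; the sign-off reports no verdict.

- **Finger-tight:** I turned the plug clockwise by its ceramic with a 20–26 N grip. I stopped when the torque rose from about 0.06 N m to 0.27 N m, after 1.50 rad of tool turn. The camera put the plug's own turn at about 1.40–1.43 rad.
- **Wrench on:** I lowered it over the hexagon in small steps with only 1–2 N of force, and the camera showed it seated.
- **Quarter turn:** I drove the wrench until its motion against the gasket came to about 1.50 rad. With the wrench off, the camera showed the hexagon turned about 88° (1.54 rad) since finger-tight, with a few degrees of uncertainty. Both are within 1.57 ± 0.3.
- **Wrench back:** It stands upright and released on the bench at about (0.55, -0.117), roughly 0.27 m from the plug. The coin, starter handle and spare plug look unmoved, and the arm is clear of everything.

Two readings disagreed with what I expected:
- **Torque:** Measured torque while crushing the gasket was 0.14–0.20 N m, below the stated 0.3. It was also below the 0.27 N m at the end of the hand-tightening.
- **Slack:** The wrench began to drive about 15° after the camera's estimate of the hexagon angle, where 10° of slack was stated.

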